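Call the storeman and point out the bevel gear

ROBOT

A 6-joint arm with a two-finger parallel gripper is mounted at the origin on the work surface. World frame = base frame: x ahead of the robot, y to its left, z up, the work surface at z = 0. Lengths are in mm, angles in rad, forces in N, time in s.
With the tool pointing down it reaches from about 275 to 825 mm from the base axis. Payload 4.9 kg.
Tool frame: the origin (TCP) lies at the very end of the fingers, on their centre line; the grasp point (between the pads) lies 19 mm behind it (env.pinch_z is the z of the grasp point in the tool frame, in mm); z points along the fingers, y is the direction in which the jaws open and shut (so a half turn about z gives the same grasp; the last joint's range is limited). The gripper opens to 85 mm and grips with 20 to 120 N. Pads are 22 mm wide; open, the fingers measure 114 mm over their backs; the gripper's body (76 mm by 85 mm) begins 54 mm behind the grasp point. The pads swing forward as they close: fully open they stand 13 mm farther back than shut.
Start: joints at [1.201, 0.326, -0.193, 1.052, 0, 1.437], TCP at [128.485, 534.799, 231.281] pointing down, gripper open.
Joint ranges: [-2.65, 2.65], [-0.97, 1.79], [-1.3, 1.35], [-1.93, 2.1], [-1.47, 1.37], [-3.14, 3.14]. Speed limits (rad/s): [2.57, 2.57, 3.14, 3.14, 3.14, 3.14].

INTERFACE

Orientations are given as a 3x3 rotation matrix whose columns are the frame's x, y, z axes.
In Python, from cell import read_state, cams, workorder, env gives the robot as it stands. The module is installed in compiled form; this text tells all that it offers.
- The arm moves only by the tool drive_tool, never from a script. Its argument "steps" is text: rows parted by semicolons, each of 7 numbers parted by spaces: the shift along the tool's x, y, z in cm, then the turn, a rotation vector about the tool's x, y, z in rad, then the closure in counts, from 0 (fully open) to 255 (shut). A call has 1 to 5 rows; each row shifts and turns the commanded pose from where the row before left it, along the tool's axes as they then stand; what a row does not reach is not made up. A row lasts 1/8 s, in which the tool goes at most 62.5 mm and 10.7 degrees, less where a joint would pass 70% of its speed; a pose out of reach is approached as far as the arm can. A call with a gripper value outside its range is refused whole. The fingers move at their own pace and stop on an object; "newtons" is the grip in N (left out, the last holds). Time passes only in rows, so rows that do not move let the fingers close. It gives the time, the measured TCP pose, the force and the opening at its end, in the units of the state.
- read_state(): the state, without advancing time (a new reading comes with each control period).
- cams.snapshot(name): name is "side" or "top"; returns the picture (420x560x3 uint8, blue, green, red); there is no depth.
- cams.calibration(name): a dict with "fx", "fy", "cx", "cy" (pixels), "dist_coeffs" ([k1, k2, p1, p2, k3] as OpenCV has them; the pictures are not rectified), "camera_from_world" (4x4, takes a point from world to camera coordinates). Camera axes: x right, y up, looking along -z (the intrinsics and any distortion apply to the point x, -y, -z); pixel columns grow to the right and rows downward; lengths in mm; the calibration is good to about 2 mm. A picture is of the moment at which its call begins. calibration takes no time and is no camera call.
- workorder.hand_in(): hands the job in, once; it reports no verdict.
The state is a dict: "time": time; "qpos": joint angles; "joint_vel": joint speeds; "tau": joint torques, N m; "eef_pos": TCP position; "orientation": TCP orientation; "contact_force": force on the tool from outside, world axes, zero at the start; "ft_torque": the same for the moment, N m; "opening": opening from 0.0 (shut) to 1.0 (fully open).
Only numpy, scipy, OpenCV 4.12 (cv2) and the standard library are available. Lean on these libraries where they do the work, as an engineer would, in place of code of your own. Each camera call takes 0.05 s, during which the arm holds its last target.

TASK

At the parts counter, press the black palm button on the call box right down with the fingertips and let it up again, to call the storeman; then show him which part is wanted: point at the bevel gear (the toothed cone in one of the yellow bins) from above, with the fingertips over its middle and a couple of centimetres above its top, and keep pointing for at least two seconds. Finish still pointing there; never touch or shift the gear, the other parts, the bins or the carton.

Things in the scene. Friction and masses are not known exactly. Their poses are not given: they have to be found in the camera images.
- bevel_gear: the wanted part: loose steel bevel gear, 50 mm tall, about 0.5 kg, standing on its round boss (46 mm across, 19 mm tall) in a bin with its toothed cone upward: about 64 mm across the teeth at mid height, narrowing to a 33 mm flat round nose with a dark bore. Origin: centre of its underside, z up its axis. It stands near the middle of its bin, off centre by up to 30 mm along the bin and 10 mm across it
- bevel_top (a point): centre of the flat top of the bevel gear, 50 mm above its underside and about 53 mm above the counter
- spur_gear: bystander: flat steel spur gear, 69 mm across its straight teeth, 22 mm thick with a 36 mm hub standing 4 mm proud on top; lies flat in a bin. Origin: centre of its underside
- bush: bystander: smooth brass-coloured bush without teeth, 36 mm across and 44 mm tall, standing on a 54 mm flange. Origin: centre of its underside
- hex_nut: bystander: dark steel hexagonal coupling nut, 46 mm across flats, 40 mm tall, standing on end. Origin: centre of its underside
- bin_a: yellow plastic stock bin, loose on the counter, 165 mm long (its x) by 105 wide (its y) by 75 high; walls and floor 3.5 mm; open on top; its +x end, away from the robot, has only a 40 mm lip, the side walls sloping down to it over the last 45 mm. Origin: centre of its underside, x along its length, z up. Holds the bevel gear
- bin_b: yellow plastic stock bin, loose on the counter, 165 mm long (its x) by 105 wide (its y) by 75 high; walls and floor 3.5 mm; open on top; its +x end, away from the robot, has only a 40 mm lip, the side walls sloping down to it over the last 45 mm. Origin: centre of its underside, x along its length, z up. Holds the spur gear
- bin_c: yellow plastic stock bin, loose on the counter, 165 mm long (its x) by 105 wide (its y) by 75 high; walls and floor 3.5 mm; open on top; its +x end, away from the robot, has only a 40 mm lip, the side walls sloping down to it over the last 45 mm. Origin: centre of its underside, x along its length, z up. Holds the bush
- bin_d: yellow plastic stock bin, loose on the counter, 165 mm long (its x) by 105 wide (its y) by 75 high; walls and floor 3.5 mm; open on top; its +x end, away from the robot, has only a 40 mm lip, the side walls sloping down to it over the last 45 mm. Origin: centre of its underside, x along its length, z up. Holds the hexagonal nut
- call_box: grey call box screwed to the counter, 80 x 80 mm and 62 mm high, with a round black mushroom-shaped palm button, 40 mm across, in the middle of its top. Origin: centre of its underside, z up
- button_top (a point): centre of the top of the palm button, 86 mm above the counter when up; moves down with the button
- call_button (a joint): travel of the palm button, m: 0 up, 0.006 fully down (straight down); a spring resists with 2 N at first and 5 N at the bottom, and returns it when let go
- carton: bystander: closed cardboard carton, 80 x 100 mm and 60 mm high, loose on the counter, on the other side of the robot's middle line from the call box. Origin: centre of its underside
Mind the look-alikes: they are no part of the job. Of the things that look like the call_box, the middle-sized one is meant.

How it is judged (in metres and radians):
On the way, in this order (a step that is already met when the one before it is completed fails the run):
1. the fingers press the palm button down (at least 4.5 of its 6 mm) (value of joint call_button above 0.0045 m and contact force between the fingers and call_button above 0.5 N), for 0.04 s.
2. the button is let up again (value of joint call_button below 0.001 m), for 0.1 s.
3. the fingers point at the bevel gear from just above it, for two seconds (horizontal distance between the grasp point and bevel_top below 0.03 m and z of the grasp point in the frame of bevel_top between 0.01 and 0.075 m), for 2 s.
At the end, for the whole second after the job is handed in: Fingers still over the bevel gear, not touching: the point between the pads within 30 mm of its axis and at most 75 mm above its top (fingertips up to about 55 mm above). Button up; gear upright and within 5 mm of its start; other parts, bins and carton within 10 mm of theirs (all of step 3 and not (distance of bevel_gear from where it was at the start of the episode above 0.005 m) and not (distance of any of bin_a, bin_b, bin_c, bin_d, spur_gear, bush, hex_nut, carton from where it was at the start of the episode above 0.01 m) and angle between bevel_gear's own z axis and vertical below 0.1 rad and linear speed of bevel_gear below 0.02 m/s and value of joint call_button below 0.001 m).
It fails at once if the robot touches the bevel gear (contact force between any of the fingers, the arm and bevel_gear above 0.5 N).
It fails at once if the robot touches a bin, another part or the carton (contact force between any of the fingers, the arm and bin_a above 0.5 N or contact force between any of the fingers, the arm and bin_b above 0.5 N or contact force between any of the fingers, the arm and bin_c above 0.5 N or contact force between any of the fingers, the arm and bin_d above 0.5 N or contact force between any of the fingers, the arm and spur_gear above 0.5 N or contact force between any of the fingers, the arm and bush above 0.5 N or contact force between any of the fingers, the arm and hex_nut above 0.5 N or contact force between any of the fingers, the arm and carton above 0.5 N).
It fails at once if the bevel gear is shifted, or any part lifted (distance of bevel_gear from where it was at the start of the episode above 0.005 m or height (world z) of any of bevel_gear, spur_gear, bush, hex_nut above 0.012 m).
It fails at once if a bin, another part or the carton is shifted (distance of any of bin_a, bin_b, bin_c, bin_d, spur_gear, bush, hex_nut, carton from where it was at the start of the episode above 0.01 m).
It also fails if it takes over 42 s, if anything falls off the work surface, if the arm or the gripper's body presses on something with over 40 N, if the wrist force passes 120 N, or if a joint passes its speed limit or range.

## Working session

There is one attempt and no reset: what is moved stays moved. The work goes in short steps, Python scripts to look and compute and a tool call to move; the robot and the scene stay as the last step left them, time stands still between calls to the robot, and variables do not carry over. Pictures are saved under pics/ and viewed, and the job is handed in when it is done.

Besides the shell and the picture viewer there is one more tool, called after "Call:" as a command line: name --argument value ..., lists and objects as JSON in quotes. drive_tool: Moves the arm, as the interface text tells. Its arguments: {"type":"object","properties":{"steps":{"type":"string"},"newtons":{"type":"number"}},"required":["steps"]}

```bash
mkdir -p pics; python3 - <<'E'
from cell import read_state,cams,env
import cv2,json
for n in("side","top"):
    cv2.imwrite(f"pics/{n}0.png",cams.snapshot(n)); c=cams.calibration(n); print(n,c)
s=read_state();print(s,env.pinch_z)
E
```

```text
side {'fx': 468.26442985237134, 'fy': 468.26442985237134, 'cx': 279.4895716427188, 'cy': 206.3929269528257, 'dist_coeffs': array([-0.15782772,  0.        ,  0.        ,  0.        ,  0.        ]), 'camera_from_world': array([[ 7.81268395e-01, -6.24006668e-01, -1.53418739e-02,
        -3.79231413e+02],
       [ 4.40412159e-01,  5.33653949e-01,  7.21976865e-01,
        -2.51134402e+02],
       [-4.42331126e-01, -5.70814454e-01,  6.91747088e-01,
        -7.17140597e+02],
       [ 0.00000000e+00,  0.00000000e+00,  0.00000000e+00,
         1.00000000e+00]])}
top {'fx': 508.59363633085894, 'fy': 508.59363633085894, 'cx': 282.39945031312175, 'cy': 212.11811410621658, 'dist_coeffs': array([-0.01035161,  0.        ,  0.        ,  0.        ,  0.        ]), 'camera_from_world': array([[-8.88824040e-03, -9.99812635e-01,  1.71957449e-02,
        -1.75472901e+01],
       [ 9.97314316e-01, -7.61319545e-03,  7.28436248e-02,
        -4.55549087e+02],
       [-7.26990619e-02,  1.77970142e-02,  9.97195123e-01,
        -1.21045943e+03],
       [ 0.00000000e+00,  0.00000000e+00,  0.00000000e+00,
       
[... 152 characters left out ...]
5e+00]), 'joint_vel': array([-4.50351575e-05,  6.75749487e-04,  2.33603123e-03,  6.99779190e-04,
        7.49616043e-04, -8.65127516e-04]), 'tau': array([ 8.31181005e-04, -4.44241369e+01,  2.63037139e+01,  7.88355101e-03,
       -3.77929837e-05,  4.02107617e-06]), 'eef_pos': array([128.30950247, 534.32220896, 230.60378102]), 'orientation': array([[-9.72326759e-01,  2.33624521e-01, -5.07058341e-04],
       [ 2.33625007e-01,  9.72325808e-01, -1.37047843e-03],
       [ 1.72848543e-04, -1.45101436e-03, -9.99998932e-01]]), 'contact_force': array([ 0.31164077, -0.18312416, -0.09812018]), 'ft_torque': array([ 0.03250645,  0.00417813, -0.0067566 ]), 'opening': 0.9996435821423748} -18.700000000000003
```

View pics/side0.png

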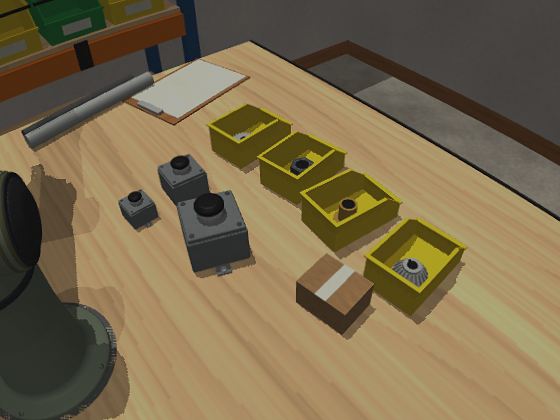

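View pics/top0.png

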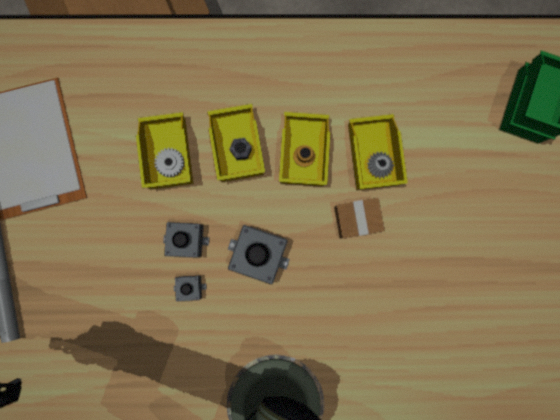

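The call-box look-alikes in the top view are small (188,289), medium (183,240) and large (258,254), and the medium one is meant. The gear candidates are (170,162) and (380,163). In the side view, the one at (410,270) looks conical. I'll measure and take crops to confirm both.

```bash
cat > h.py <<'E'
import numpy as np,cv2
from cell import cams
def ray(n,uv):
    c=cams.calibration(n);K=np.array([[c['fx'],0,c['cx']],[0,c['fy'],c['cy']],[0,0,1]])
    p=cv2.undistortPoints(np.array([[uv]],float),K,c['dist_coeffs'])[0,0]
    T=c['camera_from_world'];R=T[:3,:3]
    return -R.T@T[:3,3], R.T@np.array([p[0],-p[1],-1])
def onz(n,uv,z):
    o,d=ray(n,uv);return o+d*(z-o[2])/d[2]
def proj(n,P):
    c=cams.calibration(n);T=c['camera_from_world'];q=T[:3,:3]@P+T[:3,3]
    K=np.array([[c['fx'],0,c['cx']],[0,c['fy'],c['cy']],[0,0,1]])
    return cv2.projectPoints(np.array([[q[0],-q[1],-q[2]]]),np.zeros(3),np.zeros(3),K,c['dist_coeffs'])[0].ravel()
E
python3 - <<'E'
from h import *
t=cv2.imread('pics/top0.png');s=cv2.imread('pics/side0.png')
def crop(i,x,y,w=45):return cv2.resize(i[y-w:y+w,x-w:x+w],(380,280*380//280),interpolation=cv2.INTER_CUBIC)[:290*2]
a=[cv2.resize(i[y-w:y+w,x-w:x+w],(290,290),interpolation=cv2.INTER_CUBIC) for i,x,y,w in((t,380,155,45),(t,170,155,45),(t,185,250,60),(s,412,265,50),(s,250,135,45),(s,180,190,65))]
im=np.vstack([np.hstack(a[:3]),np.hstack(a[3:])]);im=cv2.resize(im,(800,533));im=np.clip(im*1.5,0,255).astype('uint8')
cv2.imwrite('pics/crops.png',im)
# grey-box & black blobs in top
hsv=cv2.cvtColor(t,cv2.COLOR_BGR2HSV)
m=((hsv[...,1]<70)&(hsv[...,2]<130)).astype('uint8')*255
m[:210]=0;m[310:]=0;m[:,:140]=0;m[:,310:]=0
for c in cv2.findContours(m,0,2)[0]:
    if cv2.contourArea(c)>200: print('box',cv2.minAreaRect(c))
k=(t.max(2)<32).astype('uint8')*255;k[:210]=0;k[310:]=0;k[:,:140]=0;k[:,310:]=0
for c in cv2.findContours(k,0,2)[0]:
    if cv2.contourArea(c)>50: print('black',cv2.minEnclosingCircle(c),cv2.contourArea(c))
E
```

```text
box ((189.9379425048828, 287.75518798828125), (24.747554779052734, 32.304691314697266), 85.2363510131836)
box ((258.0635070800781, 254.24722290039062), (62.389034271240234, 47.99519348144531), 19.29004669189453)
box ((185.55804443359375, 239.6065673828125), (45.21076965332031, 34.137046813964844), 2.385944128036499)
black ((257.2887268066406, 254.11972045898438), 11.711984634399414) 384.5
black ((180.72068786621094, 239.06552124023438), 8.337776184082031) 184.0
```

View pics/crops.png

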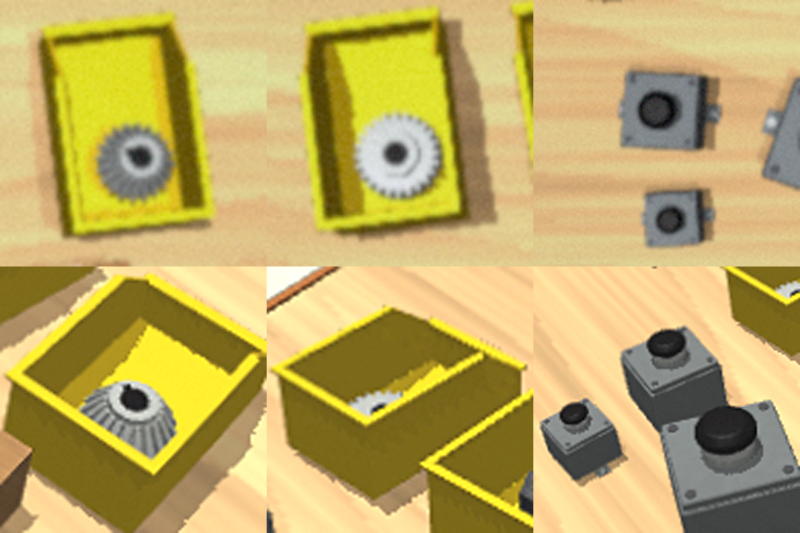

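The crops confirm it. The conical gear is in the right-hand bin at top (382,162) / side (411,264); the left one is a flat spur gear. The medium box's button is at top (181,239) / side (180,162). Next I'll triangulate both.

```bash
python3 - <<'E'
from h import *
t=cv2.imread('pics/top0.png');s=cv2.imread('pics/side0.png')
def tri(a,b):
    o1,d1=ray('top',a);o2,d2=ray('side',b)
    k=np.linalg.lstsq(np.stack([d1,-d2],1),o2-o1,rcond=None)[0]
    p,q=o1+k[0]*d1,o2+k[1]*d2;return (p+q)/2,np.linalg.norm(p-q)
for n,a,b,z in(('bevel',(382.6,162.4),(411.1,264.1),53),('button',(180.7,239.1),(180.4,162),86)):
    print(n,tri(a,b),onz('top',a,z),onz('side',b,z))
for p in((180.7-17,239.6),(180.7+20,239.6)):print(onz('top',p,62))
# bins: yellow top rims
hsv=cv2.cvtColor(t,cv2.COLOR_BGR2HSV);m=cv2.inRange(hsv,(22,140,60),(35,255,255))
m=cv2.morphologyEx(m,cv2.MORPH_CLOSE,np.ones((9,9)))
for c in cv2.findContours(m,0,2)[0]:
    if cv2.contourArea(c)>1500:
        r=cv2.minAreaRect(c);print(r[0],r[1],[onz('top',p,75)[:2].round() for p in cv2.boxPoints(r)])
E
```

```text
bevel (array([ 567.70923291, -257.58179218,   56.47708744]), np.float64(1.7730472752773976)) [ 568.96099604 -258.9836961    53.        ] [ 569.60703929 -255.64736331   53.        ]
button (array([392.36290063, 211.08797366,  78.95903163]), np.float64(2.8395775925730837)) [390.93280432 210.42987685  86.        ] [389.99021292 201.79760846  86.        ]
[390.62043741 253.90718123  62.        ]
[389.90973241 168.72618922  62.        ]
(377.28466796875, 151.27694702148438) (72.06417846679688, 52.09458923339844) [array([ 669., -173.]), array([ 684., -295.]), array([ 515., -311.]), array([ 501., -191.])]
(305.1439514160156, 148.80697631835938) (49.60483932495117, 72.20958709716797) [array([519., -10.]), array([688., -24.]), array([ 679., -139.]), array([ 509., -124.])]
(163.02516174316406, 150.71128845214844) (73.10283660888672, 52.084598541259766) [array([674., 325.]), array([688., 205.]), array([518., 184.]), array([504., 303.])]
(235.1027374267578, 142.59083557128906) (72.47732543945312, 49.260589599609375) [array([688., 159.]), array([708.,  46.]), array([540.,  18.]), array([521., 130.])]
```

```bash
python3 - <<'E'
from h import *
s=cv2.imread('pics/side0.png')
k=(s.max(2)<40).astype('uint8')*255;k[:145]=0;k[175:]=0;k[:,:160]=0;k[:,200:]=0
for c in cv2.findContours(k,0,2)[0]:
    if cv2.contourArea(c)>20: print(cv2.fitEllipse(c),cv2.boundingRect(c))
for z in (74,80,86):print(z,proj('side',np.array([391,210,z])),proj('top',np.array([391,210,z])))
cv2.imwrite('pics/btn.png',np.clip(cv2.resize(s[140:220,145:225],(560,560),interpolation=2)*1.6,0,255).astype('uint8'))
E
```

```text
((179.53045654296875, 162.44973754882812), (12.423497200012207, 17.909799575805664), 77.56239318847656) (171, 156, 18, 14)
74 [179.77415352 164.479109  ] [181.84561752 239.17380916]
80 [179.31751051 162.19976325] [181.37066677 239.12150763]
86 [178.85791282 159.9018942 ] [180.89077678 239.06866149]
```

View pics/btn.png

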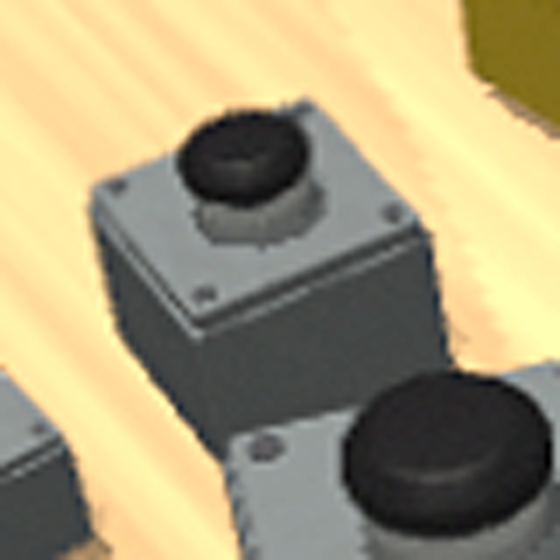

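Call:
drive_tool --steps "-4.4 -3.3 0 0 0 0 255;-4.4 -3.3 0 0 0 0 255;-4.4 -3.3 0 0 0 0 255;-4.4 -3.3 0 0 0 0 255;-4.4 -3.3 0 0 0 0 255"

```text
time: 0.72
eef_pos: [304.6, 321.4, 231.1]
orientation: [[-0.972, 0.233, -0.0], [0.233, 0.972, -0.0], [0.0, -0.0, -1.0]]
contact_force: [-0.1, -0.1, -0.3]
opening: -0.002
```

The button is at about (391, 209). The 7 mm height gap arises because the side-view ellipse is centred on the mushroom's mid-height.

Call:
drive_tool --steps "-3.7 -3.0 3 0 0 0 255;-3.7 -3.0 3 0 0 0 255;-3.6 -2.9 3 0 0 0 255;0 0 2.5 0 0 0 255;0 0 0 0 0 0 255"

```text
time: 1.35
eef_pos: [388.4, 209.6, 114.6]
orientation: [[-0.972, 0.235, -0.005], [0.235, 0.972, -0.001], [0.004, -0.002, -1.0]]
contact_force: [-0.9, 0.5, -0.1]
opening: -0.002
```

```bash
python3 - <<'E'
from h import *
from cell import read_state
a=cams.snapshot('side');b=cams.snapshot('top');st=read_state();print(st['eef_pos'],st['contact_force'],proj('side',st['eef_pos']),proj('top',st['eef_pos']))
im=np.hstack([cv2.resize(i,(400,400),interpolation=2) for i in (a[110:210,130:230],b[190:290,130:230])])
cv2.imwrite('pics/above.png',np.clip(im*1.5,0,255).astype('uint8'))
E
```

```text
[389.77977063 210.89177158 116.59035454] [0.36884198 0.3928816  1.06177109] [175.72375225 147.92768653] [177.95496711 239.34886226]
```

View pics/above.png

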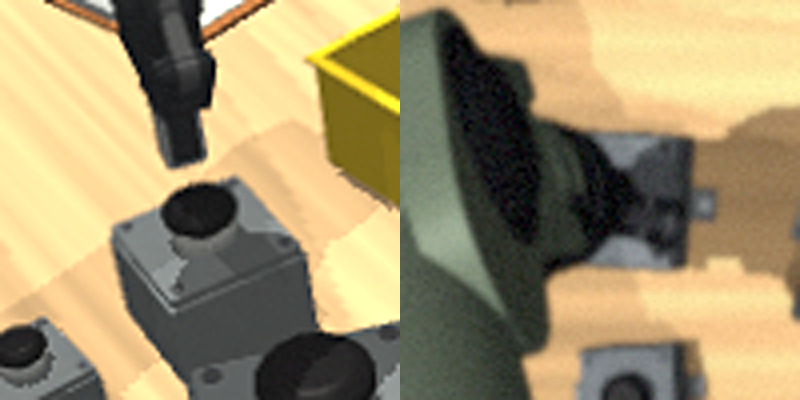

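The closed fingertips are right above the button at side (176,148). Descending.

Call:
drive_tool --steps "0 0 1.5 0 0 0 255;0 0 1.0 0 0 0 255;0 0 0.4 0 0 0 255;0 0 0.2 0 0 0 255;0 0 0.1 0 0 0 255"

```text
time: 2.08
eef_pos: [390.0, 211.0, 84.6]
orientation: [[-0.972, 0.233, 0.0], [0.233, 0.972, 0.001], [0.0, 0.001, -1.0]]
contact_force: [-1.6, 0.7, 2.3]
opening: -0.0
```

Contact with 2.3 N at 84.6 mm, as expected. Pressing to the bottom.

Call:
drive_tool --steps "0 0 0.2 0 0 0 255;0 0 0.2 0 0 0 255;0 0 0.1 0 0 0 255;0 0 0.1 0 0 0 255;0 0 0 0 0 0 255"

```text
time: 2.7
eef_pos: [390.1, 211.0, 79.8]
orientation: [[-0.972, 0.233, 0.001], [0.233, 0.972, 0.001], [-0.0, 0.001, -1.0]]
contact_force: [-7.8, -0.7, 19.9]
opening: 0.0
```

It has bottomed out at 20 N, well over the 5 N spring force. Letting it up and travelling high.

Call:
drive_tool --steps "0 0 -2 0 0 0 255;0 0 -4 0 0 0 255;0 0 -5 0 0 0 255;0 0 -2 0 0 0 255;0 0 0 0 0 0 255"

```text
time: 3.32
eef_pos: [391.5, 210.9, 209.5]
orientation: [[-0.972, 0.234, 0.004], [0.234, 0.972, 0.001], [-0.004, 0.001, -1.0]]
contact_force: [-0.3, 0.9, -0.9]
opening: -0.003
```

Call:
drive_tool --steps "-2.8 -4.1 0 0 0 0 255;-2.8 -4.1 0 0 0 0 255;-2.8 -4.1 0 0 0 0 255;-2.8 -4.1 0 0 0 0 255;-2.8 -4.1 0 0 0 0 255"

```text
time: 3.95
eef_pos: [477.8, -23.0, 206.4]
orientation: [[-0.972, 0.234, -0.002], [0.234, 0.972, 0.0], [0.002, -0.0, -1.0]]
contact_force: [0.9, 0.5, 0.5]
opening: -0.007
```

Call:
drive_tool --steps "-2.8 -4.1 0 0 0 0 255;-2.8 -4.1 0 0 0 0 255;-2.8 -4.1 0 0 0 0 255;-2.8 -4.1 0 0 0 0 255;0 0 0 0 0 0 255"

```text
time: 4.58
eef_pos: [548.9, -210.1, 205.6]
orientation: [[-0.971, 0.238, -0.002], [0.238, 0.971, -0.0], [0.002, -0.0, -1.0]]
contact_force: [-0.9, -0.4, -0.8]
opening: -0.001
```

```bash
python3 - <<'E'
from h import *
from cell import read_state
st=read_state();R=st['orientation'];p=st['eef_pos'];print(p,st['qpos'])
print((R.T@(np.array([569,-257.5,p[2]])-p)).round(1))
a=cams.snapshot('side')
cv2.imwrite('pics/a2.png',np.clip(a*1.5,0,255).astype('uint8'))
E
```

```text
[ 548.90770969 -210.09880511  205.6424411 ] [-4.90637230e-01  4.14353061e-01 -1.28869487e-01  1.02921033e+00
 -9.06736501e-04 -2.50611014e-01]
[-30.8 -41.3  -0. ]
```

View pics/a2.png

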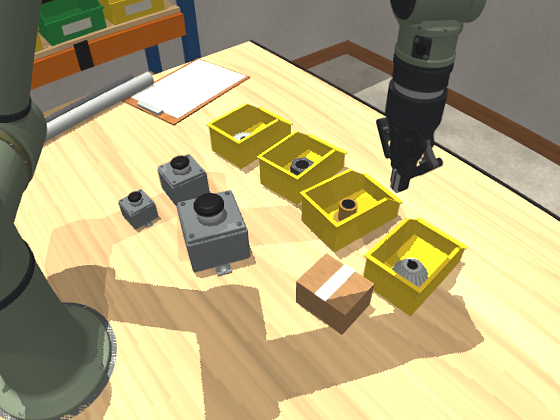

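The button is up, nothing has shifted, and the fingers are not yet over the target. I'll correct the position and partly descend.

Call:
drive_tool --steps "-1.5 -2.1 0 0 0 0 255;-1.6 -2.0 0 0 0 0 255;0 0 4 0 0 0 255;0 0 4 0 0 0 255;0 0 0 0 0 0 255"

```text
time: 5.25
eef_pos: [566.1, -251.0, 124.2]
orientation: [[-0.973, 0.232, -0.008], [0.232, 0.973, 0.005], [0.009, 0.003, -1.0]]
contact_force: [0.3, 0.2, 0.9]
opening: -0.0
```

```bash
python3 - <<'E'
from h import *
from cell import read_state
a=cams.snapshot('side');b=cams.snapshot('top')
st=read_state();R=st['orientation'];p=st['eef_pos'];print(p)
print((R.T@(np.array([569,-257.5,80])-p)).round(1),proj('side',p),proj('side',np.array([p[0],p[1],53])))
im=np.hstack([cv2.resize(i,(400,400),interpolation=2) for i in (a[190:330,345:485],b[90:230,310:450])])
cv2.imwrite('pics/a3.png',np.clip(im*1.5,0,255).astype('uint8'))
E
```

```text
[ 569.18111087 -253.06085168  128.53002191]
[-0.9 -4.4 48.5] [418.34195077 233.1806286 ] [409.78915978 263.32668682]
```

View pics/a3.png

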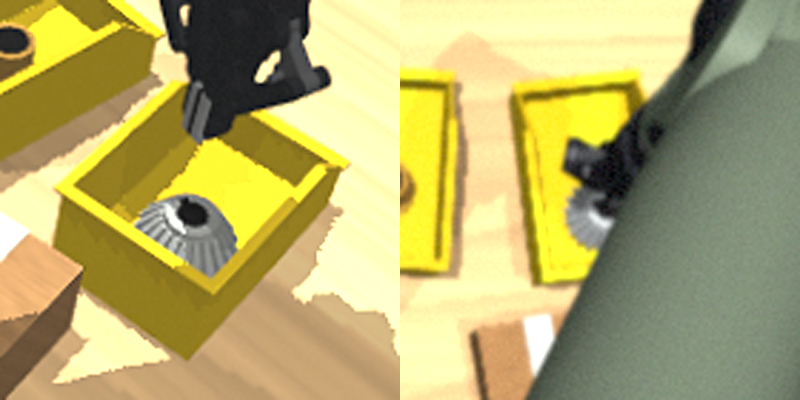

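The side view has the fingertip at (417,237), against a predicted (418,233), so the pose agrees. Final descent to about 80 mm, with a 4 mm y correction.

Call:
drive_tool --steps "0 -0.4 1.5 0 0 0 255;0 0 1.5 0 0 0 255;0 0 1.0 0 0 0 255;0 0 0.6 0 0 0 255;0 0 0 0 0 0 255"

```text
time: 5.98
eef_pos: [568.2, -257.7, 81.7]
orientation: [[-0.972, 0.234, -0.001], [0.234, 0.972, 0.001], [0.001, 0.0, -1.0]]
contact_force: [-0.2, 0.4, 0.2]
opening: -0.001
```

```bash
python3 - <<'E'
from h import *
from cell import read_state
a=cams.snapshot('side');b=cams.snapshot('top')
st=read_state();p=st['eef_pos'];print(st['time'],p,st['contact_force'])
print(proj('side',p),proj('top',p))
im=np.hstack([cv2.resize(i,(400,400),interpolation=2) for i in (a[190:330,345:485],b[90:230,310:450])])
cv2.imwrite('pics/a4.png',np.clip(im*1.5,0,255).astype('uint8'))
E
```

```text
6.075 [ 568.68031493 -258.04689431   82.50869499] [-0.11423323 -0.61661567  0.02370882]
[415.11438431 253.94176175] [384.92686556 160.34743861]
```

View pics/a4.png

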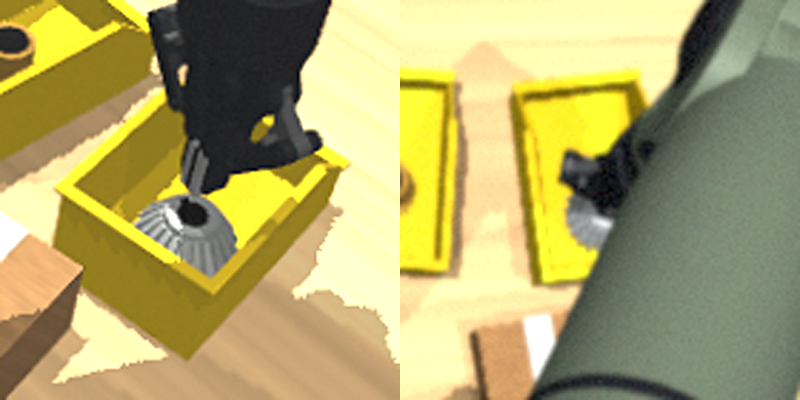

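The fingertips are just above the nose at side (414,257), with no contact. Holding for over two seconds.

Call:
drive_tool --steps "0 0 0 0 0 0 255;0 0 0 0 0 0 255;0 0 0 0 0 0 255;0 0 0 0 0 0 255;0 0 0 0 0 0 255"

```text
time: 6.7
eef_pos: [568.5, -257.9, 82.3]
orientation: [[-0.972, 0.234, 0.0], [0.234, 0.972, -0.0], [-0.0, -0.0, -1.0]]
contact_force: [-0.0, -0.2, 0.6]
opening: -0.002
```

Call:
drive_tool --steps "0 0 0 0 0 0 255;0 0 0 0 0 0 255;0 0 0 0 0 0 255;0 0 0 0 0 0 255;0 0 0 0 0 0 255"

```text
time: 7.32
eef_pos: [568.5, -257.9, 82.3]
orientation: [[-0.972, 0.234, -0.0], [0.234, 0.972, -0.0], [0.0, -0.0, -1.0]]
contact_force: [-0.1, -0.6, -0.3]
opening: 0.001
```

Call:
drive_tool --steps "0 0 0 0 0 0 255;0 0 0 0 0 0 255;0 0 0 0 0 0 255;0 0 0 0 0 0 255;0 0 0 0 0 0 255"

```text
time: 7.95
eef_pos: [568.4, -257.9, 82.3]
orientation: [[-0.972, 0.234, -0.0], [0.234, 0.972, 0.0], [0.0, 0.0, -1.0]]
contact_force: [-0.6, -0.5, 0.5]
opening: -0.002
```

Call:
drive_tool --steps "0 0 0 0 0 0 255;0 0 0 0 0 0 255;0 0 0 0 0 0 255;0 0 0 0 0 0 255;0 0 0 0 0 0 255"

```text
time: 8.57
eef_pos: [568.5, -257.9, 82.3]
orientation: [[-0.972, 0.234, 0.0], [0.234, 0.972, -0.0], [-0.0, -0.0, -1.0]]
contact_force: [-0.5, 0.1, -0.6]
opening: -0.004
```

Call:
drive_tool --steps "0 0 0 0 0 0 255;0 0 0 0 0 0 255;0 0 0 0 0 0 255;0 0 0 0 0 0 255;0 0 0 0 0 0 255"

```text
time: 9.2
eef_pos: [568.5, -257.9, 82.3]
orientation: [[-0.972, 0.234, 0.0], [0.234, 0.972, 0.0], [-0.0, 0.0, -1.0]]
contact_force: [0.2, -0.4, 0.1]
opening: -0.0
```

```bash
python3 - <<'E'
from cell import read_state,workorder
s=read_state();print(s['time'],s['eef_pos'],s['contact_force']);workorder.hand_in()
E
```

```text
9.2 [ 568.4635782  -257.91881168   82.28038805] [ 0.16233449 -0.38089373  0.11446347]
the job is handed in; nothing more can be done
```

I pressed the button on the middle-sized call box right down and let it up. I then pointed at the bevel gear with the fingers closed for about 3 s and handed the job in at 9.2 s, still pointing; hand-in gives no verdict.

- **Button:** the fingertips met it at about 85 mm and bottomed at 79.8 mm with 20 N. The side picture after release looked like the button was up.
- **Pointing:** at hand-in the fingertips were at (568.5, -257.9, 82.3) mm. That is about 1 mm from the measured gear axis and 29 mm above its top. Readings while holding showed only sensor noise (about 0.6 N), so no contact.
- **Other things:** the gear, its bin and the carton looked unmoved in the last crops. The other bins and parts looked unmoved in the full side picture before the descent.
- **Disagreements:** triangulating the button gave z = 79 mm instead of 86 mm, because the side view showed the mushroom's mid-height. The gear top came out at 56.5 mm instead of 53 mm. I relied on the stated heights for both. In the top view the arm hid the fingertips at the end, so only the side view confirmed that they were over the gear.

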